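# Hang the soft-face hammer in its notched ring holder

## Robot

A 7-joint arm with a two-finger parallel gripper is mounted at the origin on a cart in front of the work surface, level with it; the furniture and walls round the work are solid. World frame = base frame: x ahead of the robot, y to its left, z up, the work surface at z = 0. Lengths are in m, angles in rad, forces in N, time in s.
With the tool pointing down it reaches from about 0.425 to 0.925 m from the base axis. Payload 6.8 kg.
Tool frame: the origin (TCP) lies on the centre line of the jaws, within the pads' length; the fingertips stand 25 mm ahead of it and the grasp point (between the pads) lies 6 mm ahead of it; z points along the fingers, y is the line along which they close (so a half turn about z gives the same grasp; the last joint's range is limited). The gripper opens to 85 mm and grips with 20 to 120 N. Pads are 22 mm wide; open, the fingers measure 114 mm over their backs; the gripper's body (76 mm by 85 mm) begins 54 mm behind the grasp point. The pads swing forward as they close: fully open they stand 13 mm farther back than shut.
Start: joints at [1.045, 0.477, 0.022, 1.555, -0.011, 1.109, -0.083], TCP at [0.274, -0.617, 0.256] pointing down, gripper open.
Joint ranges: [-2.96, 2.96], [-0.34, 2.1], [-1.41, 1.46], [0.24, 2.44], [-1.37, 4.51], [0.17, 1.92], [-2.96, 2.96]. Speed limits (rad/s): [2.39, 2.39, 3.14, 3.14, 3.14, 3.14, 3.14].

## Interface

Orientations are given as a rotation vector (axis times angle).
In Python, from bench import telemetry, grab_frame, job gives the robot as it stands.
- The arm moves only by the tool apply_moves, never from a script. Its argument "rows" is a list of rows, each a list of 2 entries, a list of its own where there are three numbers: the shift along the tool's x, y, z each as a share of 250 mm, from -1 to 1, then the turn, a rotation vector about the tool's x, y, z each as a share of pi rad, from -1 to 1. A call has 1 to 10 rows; each row is the pose to reach, as a shift and turn from the pose commanded when the call began, along the tool's axes at that moment, turning the shorter way round; what a row does not reach only later rows make up. A row lasts 1/8 s, in which the tool goes at most 62.5 mm and 10.7 degrees, less where a joint would pass 70% of its speed; a pose out of reach is approached as far as the arm can. A call with a number of a shift or a turn outside -1 to 1 is refused whole. A call with a gripper value outside its range is refused whole. "jaw" is the gripper's target within -1 to 1 (fully open at 1, half-way at 0, shut at -1), set as the call begins (left out, the last holds). The fingers move at their own pace and stop on an object; "newtons" is the grip in N (left out, the last holds). Time passes only in rows, so rows that repeat a pose let the fingers close. It gives the time, the measured TCP pose, the force, the opening and the grip force at its end, in the units of the state.
- telemetry.get_obs(): the state, without advancing time (a new reading comes with each control period).
- grab_frame(name): name is "scene" or "top"; returns a dict with "frame" (384x512x3 uint8, red, green, blue), "vertical_fov" (degrees; the focal length in pixels is half the picture's height over the tangent of half this angle, whatever the lens; pixels are square), "cx", "cy" (the principal point, pixels), "k1" (the pictures are not rectified: a ray, as slopes to the right and down, at radius r is drawn at 1 + k1 r^2 times it, then the intrinsics apply), "origin" and "attitude" of the camera in the world. Camera axes: x right, y up, looking along -z (the intrinsics and any distortion apply to the point x, -y, -z); pixel columns grow to the right and rows downward; lengths in m; the calibration is good to about 2 mm. A picture is of the moment at which its call begins. There is no depth.
- job.hand_in(): hands the job in; it is judged then, once.
The state is a dict: "clock": time; "joints": joint angles; "qvel": joint speeds; "tau": joint torques, N m; "tcp_pos": TCP position; "orientation": TCP orientation; "contact_force": force on the tool from outside, world axes, zero at the start; "moment": the same for the moment, N m; "grip_width": finger opening in m; "gripper_force": force on a finger pad.
Only numpy, scipy, OpenCV 4.12 (cv2) and the standard library are available. Lean on these libraries where they do the work, as an engineer would, in place of code of your own. Each camera call takes 0.05 s, during which the arm holds its last target. There are 200 camera calls.

## Task

The small soft-face hammer has drained in the steel jar: lift it out and hang it back in its ring holder, handle first down through the collar. The collar is clamped at an angle that nobody has noted, so with the head resting lightly on it turn the hammer until the head drops into the notch across its top, then see it fully home, hanging straight, and let go. Do not force or drop it, and leave the jar and the other things standing where they are.

Things in the scene. Friction and masses are not known exactly. Their poses are not given: they have to be found in the camera images.
- hammer: soft-face hammer, 148 mm long, about 0.26 kg. Origin: middle of the flat underside of the head, where the handle comes out; z points from handle to head. Head along x: flat-sided steel block 46 (x) x 20 (y) x 28 mm (z 0 to 28), with round white faces, 27.6 mm diameter, out to x = +-45 mm. Round wooden handle, 15 to 16 mm thick, down to z = -120 mm. Hangs upright in the jar, head across the rim
- head_grip (a point): point on the hammer's axis 20 mm above the underside of the head. Take the head here from above by its two flat sides (fingers closing along the hammer's y), with the finger tips at least 10 mm above the underside, as the lowest 9 mm go into the notch
- handle_end (a point): end of the hammer's handle, on its axis, 120 mm below the underside of the head; its edge is bevelled 2.5 mm
- jar: loose straight-sided stainless jar, open at the top, 138 mm high, 70 mm outside (73 mm over the rim) and 64 mm inside diameter, about 0.55 kg; origin at the centre of its underside, z up
- holder: fixed tool holder: grey base plate 170 x 120 x 10 mm, round post, arm with a ring 85 mm in front of the post. Origin on the bench under the ring's axis, z up, x from ring to post. In the ring is clamped a steel collar, 44 mm outside diameter, upright bore 19.6 mm, with a notch across its top; no part of the holder is higher than the collar (158 mm)
- collar_top (a point): on the bore's axis at the height of the collar's top, 158 mm above the bench. The notch runs level through this axis, up to 0.6 rad either way off the holder's x axis; the angle is not measured and differs each time; the collar is clamped and does not give way. Off the notch the head rests here, 9 mm too high; within about 0.06 rad of it the head goes down
- seat (a point): centre of the notch's floor, on the bore's axis, 149 mm above the bench; the underside of the head comes to rest here. The notch is 23 mm wide, 9 mm deep, open at both ends, its upper edges bevelled 1 mm. The point's axes are the holder's, not the notch's
- beaker: loose clear beaker that looks half full, 65 mm across, 82 mm high, bystander; origin at the centre of its underside
- brown_vial: loose sample vial with a cap, 28 mm across, 82 mm high, bystander; origin at the centre of its underside
- gauge: loose dial gauge lying on its back, 96 x 63 x 28 mm, bystander; origin at the centre of its underside
Mind the look-alikes: they are no part of the job. What is shaped like the jar but green or turquoise is not meant.

How it is judged:
By the outcome, as a careful person would: the job done as asked, in the order asked, and still so for the second after the job is handed in, with the robot touching nothing.
It also fails if it takes over 61 s, if anything falls off the work surface, if the arm or the gripper's body presses on something with over 40 N, if the wrist force passes 120 N, or if a joint passes its speed limit or range.

## Working session

There is one attempt and no reset: what is moved stays moved. The work goes in short steps, Python scripts to look and compute and a tool call to move; the robot and the scene stay as the last step left them, time stands still between calls to the robot, and variables do not carry over. Pictures are saved under pics/ and viewed, at most 10 in all, crops included, and the job is handed in when it is done.

Besides the shell and the picture viewer there is one more tool, called after "Emit:" as a command line: name --argument value ..., lists and objects as JSON in quotes. apply_moves: Moves the arm, as the interface text tells. Its arguments: {"type":"object","properties":{"rows":{"type":"array"},"jaw":{"type":"number"},"newtons":{"type":"number"}},"required":["rows"]}

```bash
mkdir -p pics; cat > h.py <<'E'
import numpy as np, cv2
from scipy.spatial.transform import Rotation as R
from bench import telemetry, grab_frame, job
def att(a):
    a=np.array(a,float)
    return a if a.shape==(3,3) else (R.from_rotvec(a).as_matrix() if a.size==3 else R.from_quat(a).as_matrix())
def f(c): return c['frame'].shape[0]/2/np.tan(np.radians(c['vertical_fov'])/2)
def proj(c,P):
    p=(np.atleast_2d(P)-np.array(c['origin']))@att(c['attitude'])
    s=np.c_[p[:,0]/-p[:,2],-p[:,1]/-p[:,2]]
    s=s*(1+c['k1']*(s**2).sum(1,keepdims=True))
    return s*f(c)+[c['cx'],c['cy']]
def ray(c,uv):
    d=(np.array(uv,float)-[c['cx'],c['cy']])/f(c); s=d.copy()
    for _ in range(20): s=d/(1+c['k1']*(s@s))
    return att(c['attitude'])@np.array([s[0],-s[1],-1])
def onz(c,uv,z):
    d=ray(c,uv);o=np.array(c['origin']); return o+d*(z-o[2])/d[2]
def save(c,n,box=None,k=1):
    im=c['frame'][...,::-1]
    if box: im=im[box[1]:box[3],box[0]:box[2]]
    cv2.imwrite(n,cv2.resize(im,None,fx=k,fy=k,interpolation=cv2.INTER_CUBIC))
E
python3 - <<'E'
from h import *
import pickle
for n in('scene','top'):
    c=grab_frame(n); pickle.dump(c,open(n+'.pkl','wb')); save(c,f'pics/{n}0.png',None,1.5)
    print(n,{k:v for k,v in c.items() if k!='frame'})
print(telemetry.get_obs())
E
```

```text
scene {'vertical_fov': 45.10173354062104, 'cx': 259.4310695367096, 'cy': 196.7979296682658, 'k1': -0.013874385244383598, 'origin': array([-0.28876196,  0.66973337,  1.06387597]), 'attitude': array([ 0.45733335, -0.9273561 , -2.12645041])}
top {'vertical_fov': 55.05282628109743, 'cx': 253.32527105963823, 'cy': 186.4508480202324, 'k1': -0.07058377656110133, 'origin': array([0.35230925, 0.02300666, 1.30490021]), 'attitude': array([ 0.11076216, -0.12466411, -1.58495757])}
{'clock': 0.1, 'joints': array([ 1.04493387,  0.47771408,  0.02236331,  1.55636564, -0.01148675,
        1.10929184, -0.08310818]), 'qvel': array([-0.00047113, -0.00279652,  0.00034676, -0.00137499,  0.00011677,
       -0.00039452,  0.00080483]), 'tau': array([ 3.10364587e-03, -5.97758460e+01,  1.61282770e+00, -2.81954098e+01,
        1.27027952e-02,  4.99936737e-03, -3.21406458e-05]), 'tcp_pos': array([ 0.27363407, -0.61650486,  0.25542004]), 'orientation': array([-3.07176066e+00, -6.51129523e-01,  7.52377508e-04]), 'contact_force': array([ 0.54440549,  0.5717813 , -0.45351291]), 'moment': array([ 0.01045616, -0.01974704,  0.03143294]), 'gripper_force': 0.0, 'grip_width': 0.08571464129472285}
```

View pics/scene0.png

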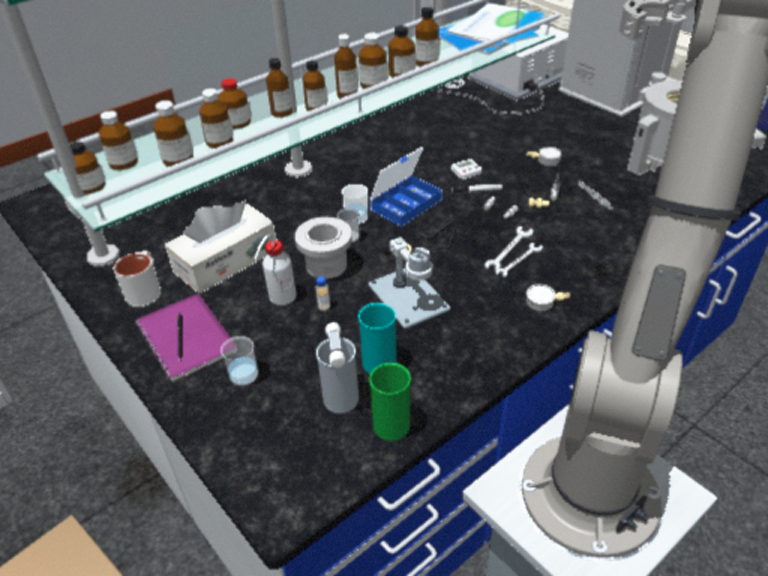

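View pics/top0.png

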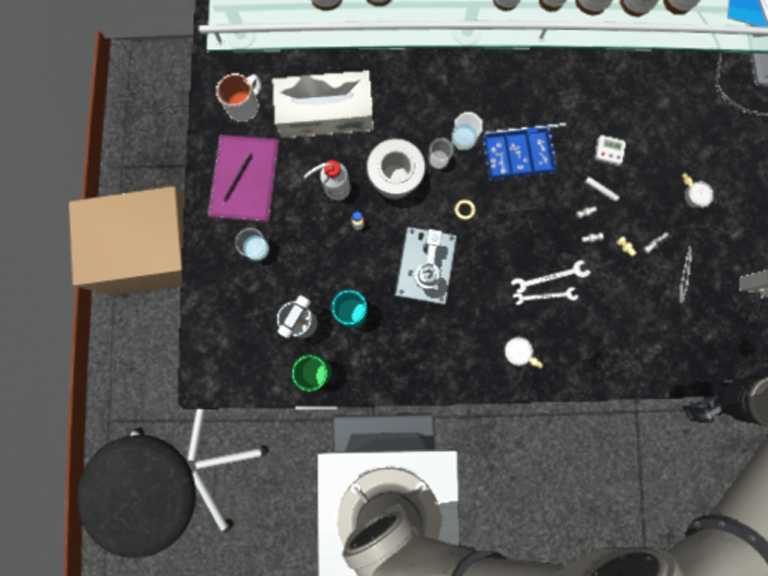

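The steel jar with the hammer is at scene (225,250), top (198,212). Look-alikes are the turquoise jar at scene (252,225), top (233,206), and the green jar at scene (260,267), top (207,249). I choose the grey steel jar, which has the white-faced hammer across its rim. The holder is at scene (272,190), top (285,180). Next, a close crop to check the choice.

```bash
python3 - <<'E'
from h import *
import pickle
s=pickle.load(open('scene.pkl','rb'));t=pickle.load(open('top.pkl','rb'))
def cr(c,x,y,w=50,h=38,k=8): return cv2.resize(c['frame'][y:y+h,x:x+w,::-1],None,fx=k,fy=k,interpolation=cv2.INTER_CUBIC)
a=np.vstack([np.hstack([cr(t,175,193),cr(t,260,150)]),np.hstack([cr(s,200,212),cr(s,245,155)])])
cv2.imwrite('pics/crop1.png',a)
E
```

```text
(no output)
```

View pics/crop1.png

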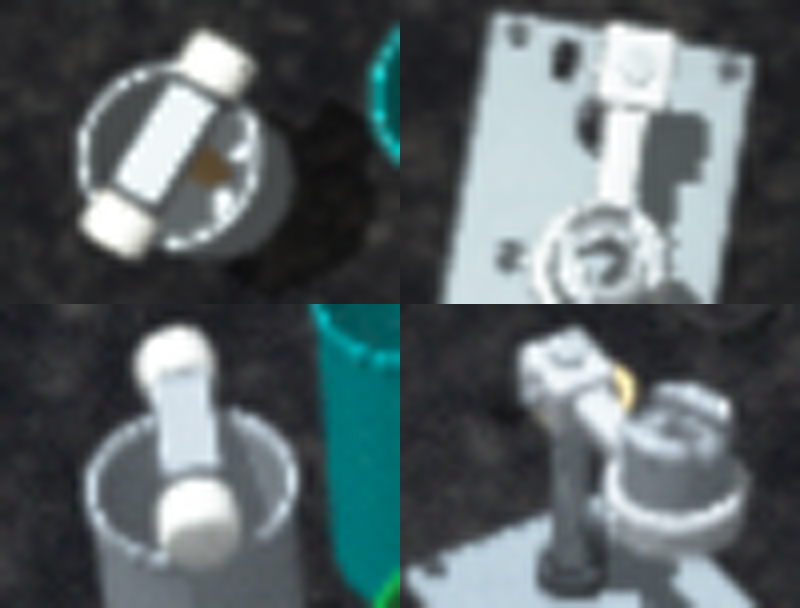

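```bash
cat > m.py <<'E'
from h import *
import pickle
s=pickle.load(open('scene.pkl','rb'));t=pickle.load(open('top.pkl','rb'))
def T(x,y): return (175+(x+.5)/8-.5,193+(y+.5)/8-.5)
def H(x,y): return (260+(x-400+.5)/8-.5,150+(y+.5)/8-.5)
def S(x,y): return (200+(x+.5)/8-.5,212+(y-304+.5)/8-.5)
def K(x,y): return (245+(x-400+.5)/8-.5,155+(y-304+.5)/8-.5)
q=[onz(t,T(*p),.166) for p in[(175,80),(218,98),(157,205),(113,183)]]
print('head t',np.mean(q,0), np.round(q,4)); a=(q[0]+q[1])/2-(q[2]+q[3])/2; print('ang',np.arctan2(a[1],a[0]),np.linalg.norm(a))
q=[onz(t,T(*p),.152) for p in[(220,58),(116,228)]];a=q[0]-q[1]; print('faces', np.mean(q,0),np.arctan2(a[1],a[0]))
print('jar rim t',onz(t,T(169,158),.138),'jar rim s',onz(s,S(192,485),.138))
print('head s', onz(s,S(187,410),.166))
q=[onz(t,np.array(p)/1.5-.17,.010) for p in[(406,226),(457,233),(446,303),(395,296)]]
for i in range(4): d=q[i]-q[(i+1)%4]; print('plate',q[i],np.linalg.norm(d),np.arctan2(d[1],d[0]))
print('post t',onz(t,H(638,65),.15)); print('collar t',onz(t,H(600,258),.158)); print('collar s',onz(s,K(677,423),.158))
E
python3 m.py
python3 - <<'E'
import sys; sys.path.insert(0,'.')
from h import *; import pickle
s=pickle.load(open('scene.pkl','rb'));t=pickle.load(open('top.pkl','rb'))
def cr(c,x,y,w=33,h=33,k=12): return cv2.resize(c['frame'][y:y+h,x:x+w,::-1],None,fx=k,fy=k,interpolation=cv2.INTER_CUBIC)
cv2.imwrite('pics/crop2.png',np.hstack([cr(t,270,165),cr(s,262,160)]))
E
```

```text
head t [0.45232093 0.19255426 0.166     ] [[0.4762 0.1891 0.166 ]
 [0.4689 0.1723 0.166 ]
 [0.4277 0.1959 0.166 ]
 [0.4365 0.213  0.166 ]]
ang -0.5308451126439054 0.04683501916372804
faces [0.45301829 0.19370659 0.152     ] -0.5504378097107194
jar rim t [0.44815203 0.19542144 0.138     ] jar rim s [0.44994618 0.19671886 0.138     ]
head s [0.45650323 0.1912305  0.166     ]
plate [ 0.67757743 -0.05458808  0.01      ] 0.12394325105358658 1.4158365060464955
plate [ 0.65844798 -0.17704621  0.01      ] 0.17192627618089557 -0.19121811699694732
plate [ 0.48965532 -0.14437077  0.01      ] 0.1214742500345011 -1.7255230273710431
plate [ 0.50837573 -0.02434769  0.01      ] 0.17188279870275314 2.964736025678608
post t [ 0.61775515 -0.10611481  0.15      ]
collar t [ 0.53817142 -0.08760344  0.158     ]
collar s [ 0.53831699 -0.08942559  0.158     ]
```

View pics/crop2.png

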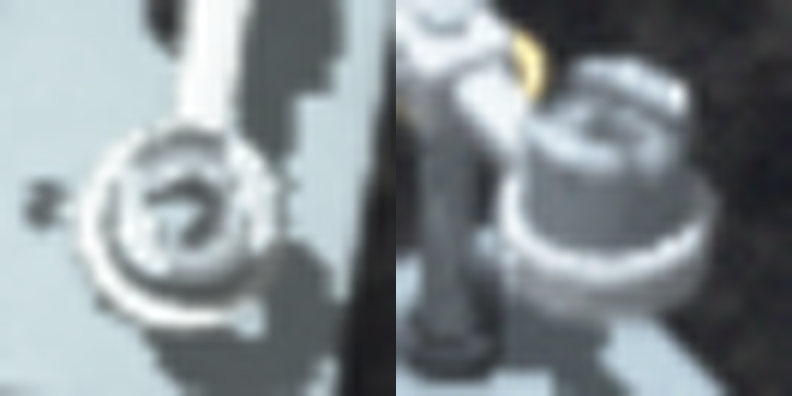

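Crop 1 confirms the choice: a grey steel jar with the white-faced hammer across its rim, block centre in top at (195.3,210.2). Crop 2 shows the collar at about top (285,181.7) and scene (279.3,169.4). The notch is visible but blurred. Now moving.

```bash
cat >> h.py <<'E'
def goto(p,yaw,start=None):
    """shares for a tool-down pose; start=(pos,Rmat) or measured"""
    if start is None:
        o=telemetry.get_obs(); start=(np.array(o['tcp_pos']),R.from_rotvec(o['orientation']).as_matrix())
    x=np.array([np.cos(yaw),np.sin(yaw),0]);z=np.array([0,0,-1.]);G=np.c_[x,np.cross(z,x),z]
    sh=start[1].T@(np.array(p)-start[0])/.25; tr=R.from_matrix(start[1].T@G).as_rotvec()/np.pi
    print(np.round(sh,4).tolist(),np.round(tr,4).tolist()); return np.array(p),G
E
python3 - <<'E'
from h import *
a=goto((.42,-.42,.31),1.2)
b=goto((.55,-.2,.31),2.0,a)
c=goto((.55,.0,.31),2.4,b)
d=goto((.453,.193,.24),2.60,c)
E
```

```text
[0.854, -0.4812, -0.2176] [-0.0005, -0.0002, -0.249]
[1.0086, 0.1658, 0.0] [0.0, 0.0, -0.2546]
[0.7274, 0.3329, 0.0] [0.0, 0.0, -0.1273]
[0.8076, 0.3072, 0.28] [0.0, 0.0, -0.0637]
```

Emit:
apply_moves --rows '[[[0.854, -0.481, -0.218], [0, 0, -0.249]], [[0.854, -0.481, -0.218], [0, 0, -0.249]], [[0.854, -0.481, -0.218], [0, 0, -0.249]], [[0.854, -0.481, -0.218], [0, 0, -0.249]], [[0.854, -0.481, -0.218], [0, 0, -0.249]]]' --jaw 1

```text
clock: 0.72
tcp_pos: [0.4249, -0.4152, 0.3121]
orientation: [2.581, 1.789, 0.005]
contact_force: [0.6, -0.3, -0.4]
grip_width: 0.0855
gripper_force: 0.0
```

Emit:
apply_moves --rows '[[[1, 0.166, 0], [0, 0, -0.255]], [[1, 0.166, 0], [0, 0, -0.255]], [[1, 0.166, 0], [0, 0, -0.255]], [[1, 0.166, 0], [0, 0, -0.255]], [[1, 0.166, 0], [0, 0, -0.255]]]'

```text
clock: 1.35
tcp_pos: [0.5516, -0.1969, 0.3106]
orientation: [-1.681, -2.653, -0.004]
contact_force: [-0.9, -1.6, -0.1]
grip_width: 0.0853
gripper_force: 0.0
```

Emit:
apply_moves --rows '[[[0.727, 0.333, 0], [0, 0, -0.127]], [[0.727, 0.333, 0], [0, 0, -0.127]], [[0.727, 0.333, 0], [0, 0, -0.127]], [[0.727, 0.333, 0], [0, 0, -0.127]]]'

```text
clock: 1.85
tcp_pos: [0.5488, 0.002, 0.3108]
orientation: [-1.129, -2.931, -0.002]
contact_force: [-0.5, -1.3, 0.1]
grip_width: 0.0854
gripper_force: 0.0
```

```bash
python3 - <<'E'
from h import *
o=telemetry.get_obs(); print(o['clock'],o['tcp_pos'],o['joints'])
goto((.453,.193,.24),2.60)
E
```

```text
1.85 [0.54875328 0.00202785 0.31078317] [ 0.40439838  0.28146061 -0.63024375  1.76024205  0.17797198  1.15761628
  0.55666166]
[0.7961, 0.3094, 0.2844] [0.0004, -0.0003, -0.0616]
```

Emit:
apply_moves --rows '[[[0.8, 0.309, 0.284], [0, 0, -0.062]], [[0.8, 0.309, 0.284], [0, 0, -0.062]], [[0.8, 0.309, 0.284], [0, 0, -0.062]], [[0.8, 0.309, 0.284], [0, 0, -0.062]], [[0.8, 0.309, 0.284], [0, 0, -0.062]], [[0.8, 0.309, 0.284], [0, 0, -0.062]]]'

```text
clock: 2.6
tcp_pos: [0.4549, 0.1878, 0.2396]
orientation: [0.852, 3.024, -0.001]
contact_force: [1.2, -0.9, 0.9]
grip_width: 0.0854
gripper_force: 0.0
```

```bash
python3 - <<'E'
from h import *
s=grab_frame('scene');t=grab_frame('top')
o=telemetry.get_obs(); print(o['tcp_pos'],o['contact_force'])
def cr(c,x,y,w=50,h=56,k=8): return cv2.resize(c['frame'][y:y+h,x:x+w,::-1],None,fx=k,fy=k,interpolation=cv2.INTER_CUBIC)
cv2.imwrite('pics/crop3.png',np.hstack([cr(t,172,180),cr(s,200,195)]))
goto((.453,.193,.175),2.60)
E
```

```text
[0.45517735 0.18769693 0.23987831] [ 0.15103221 -0.11219873  0.35762033]
[0.0187, 0.0136, 0.2595] [-0.0001, 0.0002, -0.0027]
```

View pics/crop3.png

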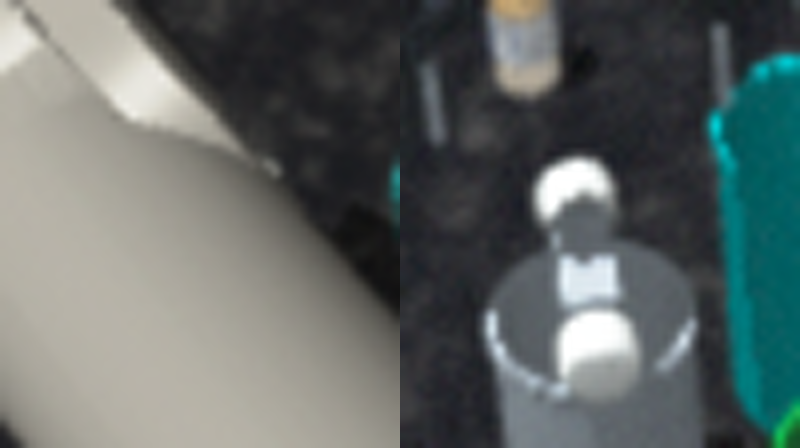

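```bash
python3 - <<'E'
from h import *; import pickle
from scipy.optimize import least_squares
s=pickle.load(open('scene.pkl','rb'));t=pickle.load(open('top.pkl','rb'))
def S(x,y): return (200+(x-400+.5)/8-.5,195+(y+.5)/8-.5)
def ax(p): # points: near face disc centre
    x,y,w=p; d=np.array([np.cos(w),np.sin(w),0]);n=np.array([-d[1],d[0],0]);o=np.array([x,y,.138]);u=np.array([0,0,1])
    return o,d,n,u
for sgn in(1,-1):
    o,d,n,u=ax((.453,.193,2.60)); print(sgn,'near disc pred',proj(s,o+sgn*.045*d+.014*u))
print('meas near',S(597,352),'meas far',S(575,190))
ob=telemetry.get_obs();p=np.array(ob['tcp_pos']);M=R.from_rotvec(ob['orientation']).as_matrix()
for dz in(.025,.015,.010):
    print(dz,[proj(s,p+M@[0,q,dz])[0].round(1).tolist() for q in(-.0427,.0427)])
print('tips',S(438,145),S(722,105))
E
```

```text
1 near disc pred [[225.40229653 241.45557941]]
-1 near disc pred [[221.86251476 217.94826592]]
meas near (224.1875, 238.5625) meas far (221.4375, 218.3125)
0.025 [[238.9, 209.5], [206.8, 213.5]]
0.015 [[238.7, 206.8], [206.4, 210.8]]
0.01 [[238.6, 205.4], [206.2, 209.4]]
tips (204.3125, 212.6875) (239.8125, 207.6875)
```

```bash
python3 - <<'E'
from h import *
o=telemetry.get_obs(); print(o['tcp_pos'],abs(o['qvel']).max())
goto((.4545,.1935,.175),2.605)
E
```

```text
[0.45517735 0.18769693 0.23987831] 0.00813289928598427
[0.0146, 0.0184, 0.2595] [-0.0001, 0.0002, -0.0043]
```

Emit:
apply_moves --rows '[[[0.0146, 0.0184, 0.05], [0, 0, -0.004]], [[0.0146, 0.0184, 0.12], [0, 0, -0.004]], [[0.0146, 0.0184, 0.19], [0, 0, -0.004]], [[0.0146, 0.0184, 0.24], [0, 0, -0.004]], [[0.0146, 0.0184, 0.259], [0, 0, -0.004]], [[0.0146, 0.0184, 0.259], [0, 0, -0.004]], [[0.0146, 0.0184, 0.259], [0, 0, -0.004]], [[0.0146, 0.0184, 0.259], [0, 0, -0.004]]]'

```text
clock: 3.7
tcp_pos: [0.4536, 0.1955, 0.1755]
orientation: [0.829, 3.029, 0.001]
contact_force: [0.6, -0.4, -0.9]
grip_width: 0.0853
gripper_force: 0.0
```

```bash
python3 - <<'E'
from h import *
goto((.4545,.1935,.175),2.605)
E
```

```text
[-0.0071, -0.005, 0.0022] [0.0002, 0.0002, 0.0008]
```

Emit:
apply_moves --rows '[[[-0.004, -0.005, 0], [0, 0, 0]], [[-0.004, -0.005, 0], [0, 0, 0]], [[-0.004, -0.005, 0], [0, 0, 0]], [[-0.004, -0.005, 0], [0, 0, 0]], [[-0.004, -0.005, 0], [0, 0, 0]], [[-0.004, -0.005, 0], [0, 0, 0]], [[-0.004, -0.005, 0], [0, 0, 0]], [[-0.004, -0.005, 0], [0, 0, 0]]]' --jaw -1 --newtons 50

```text
clock: 4.7
tcp_pos: [0.4536, 0.1936, 0.1752]
orientation: [0.829, 3.03, -0.0]
contact_force: [-1.5, -2.4, 5.3]
grip_width: 0.0188
gripper_force: 51.2
```

Emit:
apply_moves --rows '[[[0, 0, -0.03], [0, 0, 0]], [[0, 0, -0.09], [0, 0, 0]], [[0, 0, -0.17], [0, 0, 0]], [[0, 0, -0.27], [0, 0, 0]], [[0, 0, -0.38], [0, 0, 0]], [[0, 0, -0.49], [0, 0, 0]], [[0, 0, -0.6], [0, 0, 0]], [[0, 0, -0.7], [0, 0, 0]], [[0, 0, -0.75], [0, 0, 0]], [[0, 0, -0.76], [0, 0, 0]]]'

```text
clock: 5.95
tcp_pos: [0.4536, 0.1939, 0.3657]
orientation: [0.829, 3.029, 0.001]
contact_force: [0.4, -0.4, -3.0]
grip_width: 0.0188
gripper_force: 50.2
```

```bash
python3 - <<'E'
from h import *
o=telemetry.get_obs(); print(o['tcp_pos'],o['contact_force'],o['moment'],o['grip_width'],o['joints'])
a=goto((.51,.05,.365),2.8)
b=goto((.538,-.0885,.365),2.95,a)
E
```

```text
[0.45356504 0.19394526 0.36570495] [ 0.3922537  -0.41660301 -2.98778464] [-0.00768022 -0.01509133 -0.02407541] 0.018778586000520743 [ 0.18992344  0.15240391 -0.79365596  1.79183447  0.11501832  1.24332438
  0.40180744]
[-0.4874, -0.3807, 0.0029] [0.0002, 0.0003, -0.0613]
[-0.2911, -0.4845, 0.0] [0.0, 0.0, -0.0477]
```

Emit:
apply_moves --rows '[[[-0.12, -0.09, 0], [0, 0, -0.015]], [[-0.3, -0.24, 0], [0, 0, -0.04]], [[-0.487, -0.381, 0], [0, 0, -0.061]], [[-0.487, -0.381, 0], [0, 0, -0.061]], [[-0.487, -0.381, 0], [0, 0, -0.061]]]'

```text
clock: 6.58
tcp_pos: [0.5093, 0.0501, 0.3641]
orientation: [-0.536, -3.094, -0.001]
contact_force: [0.4, 0.7, -3.3]
grip_width: 0.0185
gripper_force: 50.2
```

Emit:
apply_moves --rows '[[[-0.08, -0.13, 0], [0, 0, -0.015]], [[-0.18, -0.3, 0], [0, 0, -0.03]], [[-0.291, -0.4845, 0], [0, 0, -0.048]], [[-0.291, -0.4845, 0], [0, 0, -0.048]], [[-0.291, -0.4845, 0], [0, 0, -0.048]], [[-0.291, -0.4845, 0], [0, 0, -0.048]], [[-0.291, -0.4845, 0], [0, 0, -0.048]]]'

```text
clock: 7.45
tcp_pos: [0.5376, -0.0872, 0.3652]
orientation: [0.297, 3.127, 0.0]
contact_force: [-0.5, -0.2, -2.5]
grip_width: 0.0187
gripper_force: 50.2
```

```bash
python3 - <<'E'
from h import *; import pickle
s=grab_frame('scene'); t=grab_frame('top'); pickle.dump(s,open('scene2.pkl','wb')); pickle.dump(t,open('top2.pkl','wb'))
o=telemetry.get_obs(); print(o['tcp_pos'],o['orientation'],o['contact_force'],o['joints'])
x,y,w,h=240,105,66,85
k=7
im=cv2.resize(s['frame'][y:y+h,x:x+w,::-1],None,fx=k,fy=k,interpolation=cv2.INTER_CUBIC)
# initial scene collar with overlays
s0=pickle.load(open('scene.pkl','rb'))
X,Y=262,155
im0=cv2.resize(s0['frame'][Y:Y+33,X:X+33,::-1],None,fx=9,fy=9,interpolation=cv2.INTER_CUBIC)
im1=im0.copy()
a=np.linspace(0,2*np.pi,100)
C=np.array([.538,-.0885,.158])
def dr(P,col):
    q=((proj(s0,P)-[X,Y]+.5)*9-.5).round().astype(int); cv2.polylines(im1,[q.reshape(-1,1,2)],False,col,1)
dr(C+.022*np.c_[np.cos(a),np.sin(a),0*a],(0,0,255)); dr(C+[0,0,-.009]+.0098*np.c_[np.cos(a),np.sin(a),0*a],(0,255,0))
for w_,c in((-.18,(255,0,0)),(.4,(0,255,255)),(-.75,(255,0,255))):
    d=np.array([np.cos(w_),np.sin(w_),0]);dr(np.array([C-.022*d,C+.022*d]),c)
z=np.vstack([im0,im1]); z=np.vstack([z[:595],np.zeros((max(0,595-z.shape[0]),z.shape[1],3),np.uint8)])
cv2.imwrite('pics/crop4.png',np.hstack([im,z]))
E
```

```text
[ 0.53762702 -0.08791056  0.36519144] [ 2.98577929e-01  3.12713907e+00 -1.73370816e-04] [ 0.10614175 -0.21114454 -3.7430065 ] [ 0.57814239  0.23155421 -0.62999305  1.69284678  0.1424871   1.26321599
  1.29801074]
```

View pics/crop4.png

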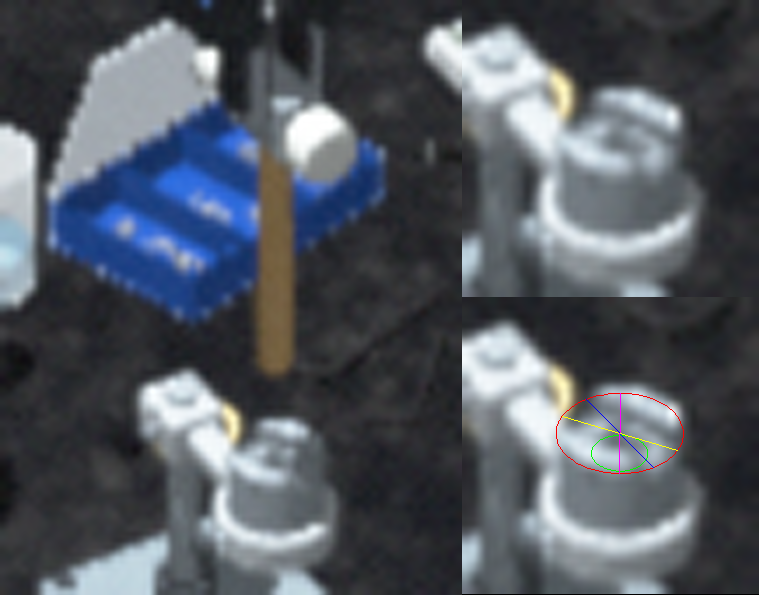

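```bash
python3 - <<'E'
from h import *; import pickle
s=pickle.load(open('scene2.pkl','rb'))
p=np.array(telemetry.get_obs()['tcp_pos'])
a=np.linspace(0,2*np.pi,200)
def ext(C,r):
    q=proj(s,C+r*np.c_[np.cos(a),np.sin(a),0*a]); return q.min(0).round(2),q.max(0).round(2)
C=np.array([*p[:2],p[2]-.175+.0178])
print('pred end r7.5 at +2.5',ext(C+[0,0,.0025],.0078),'end r5.3',ext(C,.0053))
print('pred handle edges at z+.06',ext(C+[0,0,.06],.0078))
S=lambda x,y:(240+(x+.5)/7-.5,105+(y+.5)/7-.5)
print('meas L,R,bottom',S(257,355),S(292,355),S(274,377))
print('collar pred',ext(np.array([.538,-.0885,.158]),.022),'lower',ext(np.array([.538,-.0885,.149]),.022))
# profiles: handle rows and collar rows, grayscale & colour
f0=pickle.load(open('scene.pkl','rb'))['frame'].astype(int); f=s['frame'].astype(int)
print('handle rows (r-b)'); 
for v in(135,140,145,150,153,155,156,157,158,159): print(v,(f[v,272:286,0]-f[v,272:286,2]).tolist())
print('collar gray')
for v in range(160,188): print(v,f0[v,262:298].mean(1).round().astype(int).tolist() if 0 else f0[v,264:296].mean(1).astype(int).tolist())
E
```

```text
pred end r7.5 at +2.5 (array([276.5 , 154.71]), array([281.64, 157.83])) end r5.3 (array([277.32, 155.86]), array([280.81, 157.99]))
pred handle edges at z+.06 (array([276.53, 139.17]), array([281.82, 142.25]))
meas L,R,bottom (276.2857142857143, 155.28571428571428) (281.2857142857143, 155.28571428571428) (278.7142857142857, 158.42857142857144)
collar pred (array([271.96, 165.21]), array([286.12, 174.11])) lower (array([271.97, 167.45]), array([286.07, 176.36]))
handle rows (r-b)
135 [-89, -156, -163, -122, -46, 26, 52, 50, 46, 15, -73, -80, -80, -82]
140 [-120, -113, -84, -78, -48, 39, 51, 51, 51, 31, -51, -39, -27, -7]
145 [-77, -78, -81, -57, -13, 43, 48, 51, 54, 45, 6, -2, -3, -3]
150 [-8, -8, -5, 1, 23, 47, 50, 48, 50, 44, 6, -5, -7, -4]
153 [-9, -7, -3, -2, 12, 46, 48, 52, 51, 41, 1, -1, 0, -2]
155 [-6, -5, -5, -5, 17, 42, 49, 52, 52, 39, 5, -4, -5, -5]
156 [-5, -4, -7, -2, 13, 46, 49, 51, 53, 33, 2, -4, -4, 0]
157 [-4, -6, -5, -6, 6, 32, 46, 49, 46, 20, -2, -3, -4, -3]
158 [-5, -7, -7, -6, -3, 8, 26, 28, 22, 3, 0, -1, 1, -1]
159 [-5, -4, -7, -4, -4, -6, 2, 1, 1, -4, -3, -4, -3
[... 3475 characters left out ...]
 76, 93, 150, 141, 145, 154, 154, 159, 170, 181, 179, 170, 156, 143, 123, 116, 108, 101, 71, 49, 46, 43, 43, 39, 38, 40, 45]
184 [104, 93, 93, 88, 65, 63, 77, 117, 123, 141, 147, 144, 145, 141, 129, 127, 124, 121, 118, 112, 105, 101, 84, 59, 52, 52, 48, 41, 42, 40, 41, 40]
185 [96, 95, 98, 93, 65, 54, 65, 92, 95, 112, 132, 146, 139, 135, 128, 125, 125, 121, 119, 106, 90, 73, 59, 52, 54, 55, 51, 39, 40, 43, 44, 40]
186 [87, 95, 98, 90, 73, 51, 56, 81, 87, 90, 104, 113, 115, 117, 121, 137, 152, 151, 143, 112, 68, 46, 48, 46, 50, 46, 43, 42, 41, 43, 42, 43]
187 [76, 91, 93, 90, 70, 52, 56, 83, 86, 89, 85, 89, 89, 94, 101, 126, 184, 189, 187, 172, 108, 53, 41, 46, 43, 40, 40, 46, 44, 45, 42, 45]
```

```bash
python3 - <<'E'
from h import *; import pickle
t=pickle.load(open('top.pkl','rb')); f0=t['frame'].astype(int)
a=np.linspace(0,2*np.pi,200)
def ext(C,r):
    q=proj(t,C+r*np.c_[np.cos(a),np.sin(a),0*a]); return q.min(0).round(2),q.max(0).round(2)
for C in((.538,-.0885),(.5401,-.0921)):
  C=np.array([*C,0])
  for n,z,r in(('top',.158,.022),('bore',.149,.0098),('bore bottom',.12,.0098)): print(n,ext(C+[0,0,z],r))
print('cols',276,'..',295)
for v in range(172,196): print(v,f0[v,274:298].mean(1).astype(int).tolist())
E
```

```text
top (array([277.89, 175.01]), array([291.8 , 188.76]))
bore (array([281.51, 179.28]), array([287.66, 185.36]))
bore bottom (array([280.77, 180.78]), array([286.78, 186.72]))
top (array([279.01, 174.34]), array([292.91, 188.08]))
bore (array([282.62, 178.61]), array([288.77, 184.69]))
bore bottom (array([281.86, 180.12]), array([287.86, 186.06]))
cols 276 .. 295
172 [216, 215, 216, 216, 216, 216, 215, 213, 214, 210, 219, 249, 250, 247, 238, 180, 102, 88, 88, 89, 96, 112, 118, 147]
173 [216, 215, 216, 216, 215, 215, 215, 214, 214, 209, 214, 249, 249, 246, 234, 163, 98, 87, 88, 92, 132, 195, 202, 202]
174 [215, 215, 215, 215, 215, 214, 215, 214, 213, 212, 218, 248, 247, 244, 234, 181, 103, 88, 87, 93, 138, 205, 211, 210]
175 [215, 215, 216, 216, 216, 215, 215, 217, 205, 219, 207, 191, 205, 232, 221, 176, 103, 89, 88, 93, 136, 203, 210, 210]
176 [216, 217, 217, 216, 217, 219, 223, 234, 189, 176, 139, 131, 129, 136, 164, 207, 137, 95, 88, 93, 137, 204, 210, 210]
177 [217, 217, 217, 217, 222, 238, 239, 189, 147, 153, 159, 162, 157, 145, 166, 235, 226, 144, 94, 101, 149, 207, 212, 209]
178 
[... 1465 characters left out ...]
125]
190 [216, 216, 215, 200, 139, 162, 227, 248, 239, 217, 191, 151, 144, 142, 138, 156, 186, 162, 99, 88, 88, 89, 89, 92]
191 [216, 216, 216, 213, 201, 180, 164, 189, 232, 244, 245, 243, 241, 232, 206, 199, 192, 183, 106, 89, 88, 88, 88, 85]
192 [216, 216, 215, 215, 214, 211, 202, 174, 130, 131, 138, 144, 131, 124, 116, 139, 189, 177, 104, 88, 88, 87, 88, 83]
193 [215, 215, 215, 215, 214, 214, 212, 194, 125, 93, 90, 92, 89, 88, 89, 93, 107, 104, 90, 89, 88, 88, 88, 82]
194 [217, 215, 214, 214, 213, 212, 213, 211, 187, 107, 88, 88, 89, 88, 89, 88, 89, 90, 89, 88, 88, 89, 96, 100]
195 [216, 215, 214, 213, 212, 212, 213, 213, 195, 124, 91, 88, 87, 88, 89, 89, 90, 89, 89, 88, 88, 93, 126, 159]
```

```bash
python3 - <<'E'
from h import *; import pickle
s=pickle.load(open('scene.pkl','rb'))
q=np.array([onz(s,p,.153) for p in((278,167),(280,168),(283,169),(284.5,170))]); k=np.polyfit(q[:,0],q[:,1],1); print(q, np.arctan(k[0]))
a=goto((.5393,-.0908,.319),3.05)
E
```

```text
[[ 0.55441435 -0.09905324  0.153     ]
 [ 0.54648269 -0.10033616  0.153     ]
 [ 0.5364967  -0.10393357  0.153     ]
 [ 0.5297021  -0.1040391   0.153     ]] 0.22106816711436425
[-0.0087, -0.0101, 0.1848] [-0.0, 0.0001, -0.0314]
```

Emit:
apply_moves --rows '[[[-0.008, -0.01, 0.06], [0, 0, -0.03]], [[-0.008, -0.01, 0.13], [0, 0, -0.03]], [[-0.008, -0.01, 0.175], [0, 0, -0.03]], [[-0.008, -0.01, 0.185], [0, 0, -0.03]], [[-0.008, -0.01, 0.185], [0, 0, -0.03]], [[-0.008, -0.01, 0.185], [0, 0, -0.03]]]'

```text
clock: 8.3
tcp_pos: [0.5395, -0.0915, 0.3194]
orientation: [0.153, 3.137, -0.0]
contact_force: [0.0, 1.6, -2.6]
grip_width: 0.0188
gripper_force: 50.2
```

```bash
python3 - <<'E'
from h import *; import pickle
s=grab_frame('scene'); t=grab_frame('top'); pickle.dump(s,open('scene3.pkl','wb'))
o=telemetry.get_obs(); print(o['tcp_pos'],o['orientation'],o['contact_force'])
def cr(c,x,y,w=36,h=50,k=11): return cv2.resize(c['frame'][y:y+h,x:x+w,::-1],None,fx=k,fy=k,interpolation=cv2.INTER_CUBIC)
cv2.imwrite('pics/crop5.png',np.hstack([cr(s,262,140),cr(t,268,155)]))
f=s['frame'].astype(int)
for v in range(150,178): print(v,(f[v,272:288,0]-f[v,272:288,2]).tolist())
C=np.array(o['tcp_pos'])-[0,0,.157]; print(proj(s,C),proj(s,[.5393,-.0908,.158]))
E
```

```text
[ 0.53939891 -0.09154612  0.31931892] [ 1.53195298e-01  3.13693320e+00 -2.23745266e-04] [-0.64522977 -0.66617153 -2.66202157]
150 [-4, -5, -8, -3, 6, 36, 50, 49, 48, 43, 12, -1, -8, -4, -1, -5]
151 [-10, -6, -6, -8, 5, 35, 50, 49, 49, 42, 16, -1, -3, -5, -3, -3]
152 [-5, -7, -8, -5, 4, 37, 47, 47, 50, 46, 18, 0, -5, -2, -5, -1]
153 [-6, -5, 1, -2, 5, 36, 47, 48, 50, 47, 19, 1, -4, -3, -3, -2]
154 [-3, -7, -6, -7, 7, 38, 47, 50, 51, 45, 14, -1, -4, -2, -3, -3]
155 [-2, -2, -6, -4, 5, 35, 47, 49, 51, 46, 12, -5, -3, -2, -1, -1]
156 [-2, -4, -7, -8, 7, 36, 48, 53, 49, 43, 15, -1, -5, -4, -3, -3]
157 [0, -8, -7, -9, 5, 31, 45, 50, 51, 44, 10, -4, -5, -4, -4, -2]
158 [-5, -9, -4, -4, 3, 33, 47, 50, 50, 45, 13, -1, -2, -3, -3, -5]
159 [-4, -5, -6, -8, 7, 32, 47, 51, 54, 47, 13, 1, -4, -2, -4, -7]
160 [-5, -4, -5, -7, 4, 32, 47, 49, 52, 47, 12, -1, -1, -1, -4, -7]
161 [-6, -6, -8, -3, 4, 33, 48, 52, 53, 42, 13, -1, -3, -4, -4, -5]
162 [22, 6, 2, -2, 4, 35, 50, 51, 51, 45, 14, -3, -6, -3, -1, -4]
163 [59, 38, 7, -5, 4, 31, 48, 52, 51, 46, 15, 0, -2, -3, -2, -2]
164 [57, 61, 26, -1, 5, 31, 48
[... 412 characters left out ...]
 -25, -23, -20, -12, -9, -9, -10, -11, -12, -10, -8, -6, -5]
171 [-18, -25, -18, -18, -23, -26, -18, -14, -10, -10, -12, -12, -9, -11, -9, -2]
172 [-19, -17, -22, -18, -17, -22, -24, -24, -20, -13, -10, -10, -10, -10, -5, -2]
173 [-16, -15, -17, -24, -24, -26, -24, -25, -20, -14, -12, -11, -12, -10, -7, -7]
174 [-16, -15, -14, -14, -16, -18, -18, -18, -15, -11, -12, -14, -12, -12, -9, -6]
175 [-19, -17, -16, -17, -14, -15, -15, -16, -12, -10, -9, -11, -12, -11, -9, -6]
176 [-19, -17, -17, -15, -15, -16, -13, -15, -14, -13, -11, -11, -9, -10, -9, -9]
177 [-18, -17, -18, -15, -14, -13, -15, -16, -15, -12, -14, -14, -12, -11, -10, -10]
[[279.46615145 167.90466083]] [[279.30172487 169.10410883]]
```

View pics/crop5.png

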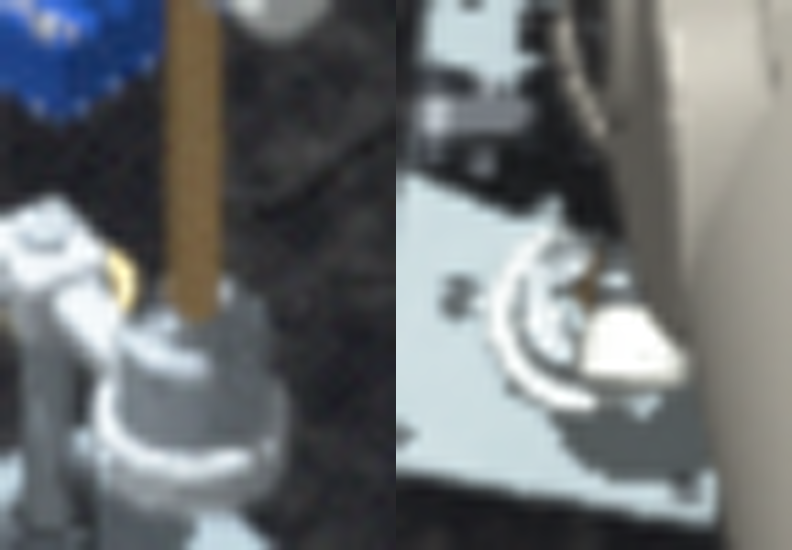

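The handle end is centred over the collar at scene (279.2,168), against a collar centre of (279.15,169). Descending gently.

Emit:
apply_moves --rows '[[[0, 0, 0.012], [0, 0, 0]], [[0, 0, 0.024], [0, 0, 0]], [[0, 0, 0.036], [0, 0, 0]], [[0, 0, 0.048], [0, 0, 0]], [[0, 0, 0.06], [0, 0, 0]], [[0, 0, 0.06], [0, 0, 0]]]'

```text
clock: 9.15
tcp_pos: [0.539, -0.0916, 0.3035]
orientation: [-0.153, -3.137, -0.0]
contact_force: [-0.3, 1.3, -1.6]
grip_width: 0.0188
gripper_force: 50.2
```

Emit:
apply_moves --rows '[[[0, 0, 0.02], [0, 0, 0]], [[0, 0, 0.04], [0, 0, 0]], [[0, 0, 0.06], [0, 0, 0]], [[0, 0, 0.08], [0, 0, 0]], [[0, 0, 0.1], [0, 0, 0]], [[0, 0, 0.1], [0, 0, 0]]]'

```text
clock: 9.9
tcp_pos: [0.5389, -0.0916, 0.2783]
orientation: [-0.153, -3.137, -0.0]
contact_force: [-0.8, -0.4, -3.0]
grip_width: 0.0187
gripper_force: 50.2
```

```bash
python3 -c "
from h import *
for _ in range(6):
    grab_frame('scene');o=telemetry.get_obs();print(o['tcp_pos'],o['contact_force'],o['moment'])"
```

```text
[ 0.53909525 -0.09154459  0.27865607] [-0.42969133  1.08536108 -3.17295466] [ 0.00149976 -0.02429584 -0.04992274]
[ 0.53925111 -0.09155577  0.27887648] [-0.26022504 -0.73495247 -2.73111696] [-0.02613248 -0.00045261 -0.00879894]
[ 0.53927219 -0.09151132  0.27895815] [-0.23375806 -0.32858615 -2.71553247] [-0.00240561 -0.03604644 -0.03415016]
[ 0.53930989 -0.09153529  0.27903979] [ 0.05291235  0.06284682 -2.52042489] [-0.05913338  0.01661545  0.00684093]
[ 0.53929982 -0.09157799  0.27905627] [-0.83269253 -0.18891909 -2.94239134] [0.01799529 0.03882303 0.00566919]
[ 0.53926557 -0.09159389  0.2790219 ] [ 0.68717185 -0.80519386 -2.60657908] [ 0.03833639 -0.00627263 -0.00964855]
```

Emit:
apply_moves --rows '[[[0, 0, 0.04], [0, 0, 0]], [[0, 0, 0.08], [0, 0, 0]], [[0, 0, 0.12], [0, 0, 0]], [[0, 0, 0.16], [0, 0, 0]], [[0, 0, 0.2], [0, 0, 0]], [[0, 0, 0.24], [0, 0, 0]], [[0, 0, 0.27], [0, 0, 0]], [[0, 0, 0.29], [0, 0, 0]], [[0, 0, 0.3], [0, 0, 0]], [[0, 0, 0.3], [0, 0, 0]]]'

```text
clock: 11.45
tcp_pos: [0.5392, -0.0916, 0.2038]
orientation: [0.153, 3.138, 0.0]
contact_force: [0.5, -0.0, -2.5]
grip_width: 0.0187
gripper_force: 50.2
```

```bash
cat > st.py <<'E'
from h import *
P=[];F=[];M=[]
for _ in range(6):
    grab_frame('scene');o=telemetry.get_obs();P.append(o['tcp_pos']);F.append(o['contact_force']);M.append(o['moment'])
x=R.from_rotvec(o['orientation']).as_matrix()
print(o['clock'],np.mean(P[3:],0).round(4),'F',np.mean(F,0).round(2),'M',np.mean(M,0).round(3),'yaw',round(np.arctan2(x[1,0],x[0,0])%(2*np.pi),3),'tilt',x[:2,2].round(4),o['grip_width'])
E
python3 st.py
```

```text
11.75 [ 0.5393 -0.0916  0.2041] F [ 0.33  0.26 -2.59] M [0.012 0.016 0.001] yaw 3.044 tilt [ 0.0004 -0.0001] 0.018690948899195148
```

Emit:
apply_moves --rows '[[[0, 0, 0.012], [0, 0, 0]], [[0, 0, 0.024], [0, 0, 0]], [[0, 0, 0.03], [0, 0, 0]], [[0, 0, 0.03], [0, 0, 0]], [[0, 0, 0.03], [0, 0, 0]]]'

```text
clock: 12.38
tcp_pos: [0.5392, -0.0915, 0.1963]
orientation: [0.153, 3.138, 0.0]
contact_force: [-0.8, 0.1, -4.0]
grip_width: 0.0191
gripper_force: 50.2
```

Emit:
apply_moves --rows '[[[0, 0, 0.003], [0, 0, 0]], [[0, 0, 0.006], [0, 0, 0]], [[0, 0, 0.006], [0, 0, 0]]]'

```text
clock: 12.75
tcp_pos: [0.5394, -0.0916, 0.1955]
orientation: [0.153, 3.137, -0.001]
contact_force: [-1.8, 0.7, 4.9]
grip_width: 0.0189
gripper_force: 51.2
```

```bash
python3 st.py
```

```text
13.05 [ 0.5394 -0.0916  0.1954] F [-2.37  0.18  5.76] M [0.029 0.635 0.002] yaw 3.044 tilt [ 0.0006 -0.0004] 0.018564776207300175
```

Emit:
apply_moves --rows '[[[0, 0, -0.001], [0, 0, -0.008]], [[0, 0, -0.001], [0, 0, -0.016]], [[0, 0, -0.001], [0, 0, -0.024]], [[0, 0, -0.001], [0, 0, -0.032]], [[0, 0, -0.001], [0, 0, -0.04]], [[0, 0, -0.001], [0, 0, -0.048]], [[0, 0, -0.001], [0, 0, -0.048]]]'

```text
clock: 13.92
tcp_pos: [0.5396, -0.0913, 0.1952]
orientation: [-0.085, 3.139, 0.001]
contact_force: [2.4, 0.9, 4.3]
grip_width: 0.0183
gripper_force: 51.2
```

```bash
python3 st.py
```

```text
14.225 [ 0.5395 -0.0913  0.1952] F [2.64 1.82 3.91] M [ 0.569 -0.532 -0.06 ] yaw 3.195 tilt [0.0008 0.0003] 0.019008672914369723
```

Emit:
apply_moves --rows '[[[0, 0, 0.001], [0, 0, -0.006]], [[0, 0, 0.001], [0, 0, -0.012]], [[0, 0, 0.001], [0, 0, -0.018]], [[0, 0, 0.001], [0, 0, -0.024]], [[0, 0, 0.001], [0, 0, -0.024]]]'

```text
clock: 14.85
tcp_pos: [0.5388, -0.0917, 0.1946]
orientation: [0.203, -3.134, 0.0]
contact_force: [1.4, -1.6, -0.4]
grip_width: 0.0188
gripper_force: 50.5
```

```bash
python3 st.py
```

```text
15.15 [ 0.5383 -0.0924  0.1941] F [ 1.83  0.23 -0.04] M [ 0.085 -0.455  0.104] yaw 3.27 tilt [-0.0018 -0.0009] 0.01851497503035862
```

Emit:
apply_moves --rows '[[[0, 0, 0.002], [0, 0, -0.005]], [[0, 0, 0.004], [0, 0, -0.01]], [[0, 0, 0.005], [0, 0, -0.015]], [[0, 0, 0.005], [0, 0, -0.015]]]'

```text
clock: 15.65
tcp_pos: [0.5385, -0.092, 0.1931]
orientation: [0.276, -3.128, 0.0]
contact_force: [0.0, -1.9, -3.2]
grip_width: 0.0191
gripper_force: 50.2
```

```bash
python3 st.py
```

```text
15.95 [ 0.5388 -0.0918  0.1933] F [-0.56 -1.92 -3.36] M [-0.462  0.146  0.051] yaw 3.317 tilt [-0.0006 -0.0002] 0.01844266184092712
```

Emit:
apply_moves --rows '[[[0, 0, 0.004], [0, 0, 0]], [[0, 0, 0.008], [0, 0, 0]], [[0, 0, 0.012], [0, 0, 0]], [[0, 0, 0.012], [0, 0, 0]]]'

```text
clock: 16.45
tcp_pos: [0.5395, -0.0918, 0.1907]
orientation: [-0.276, 3.129, -0.0]
contact_force: [1.3, -2.7, -2.3]
grip_width: 0.0184
gripper_force: 50.3
```

```bash
python3 st.py
```

```text
16.75 [ 0.5395 -0.0917  0.1907] F [ 0.91 -3.74 -2.01] M [-0.772 -0.318  0.054] yaw 3.317 tilt [ 0.0007 -0.0002] 0.018979384606022685
```

Emit:
apply_moves --rows '[[[0, -0.003, 0], [0, 0, 0]], [[0, -0.003, 0.004], [0, 0, 0]], [[0, -0.003, 0.008], [0, 0, 0]], [[0, -0.003, 0.012], [0, 0, 0]], [[0, -0.003, 0.012], [0, 0, 0]]]'

```text
clock: 17.38
tcp_pos: [0.539, -0.0921, 0.1873]
orientation: [0.276, -3.129, -0.001]
contact_force: [0.2, -1.1, -2.5]
grip_width: 0.0187
gripper_force: 50.2
```

```bash
python3 st.py
```

```text
17.675 [ 0.5391 -0.0921  0.1874] F [-0.08 -0.8  -3.28] M [-0.167  0.015  0.017] yaw 3.318 tilt [-0.0003  0.0002] 0.01847499644542569
```

Emit:
apply_moves --rows '[[[0, -0.001, 0.002], [0, 0, 0]], [[0, -0.001, 0.004], [0, 0, 0]], [[0, -0.001, 0.006], [0, 0, 0]], [[0, -0.001, 0.006], [0, 0, 0]]]'

```text
clock: 18.18
tcp_pos: [0.5395, -0.0923, 0.1866]
orientation: [-0.276, 3.129, -0.0]
contact_force: [-2.9, -0.3, 5.9]
grip_width: 0.0187
gripper_force: 51.3
```

```bash
python3 st.py
```

```text
18.475 [ 0.5395 -0.0923  0.1866] F [-2.92  0.58  5.62] M [0.2   0.702 0.   ] yaw 3.318 tilt [ 0.0004 -0.    ] 0.018471669569350535
```

Emit:
apply_moves --rows '[[[0, 0, -0.003], [0, 0, 0]], [[0, 0, -0.003], [0, 0, 0]]]'

```text
clock: 18.73
tcp_pos: [0.5394, -0.0924, 0.1867]
orientation: [-0.276, 3.129, 0.0]
contact_force: [0.1, 1.9, -0.1]
grip_width: 0.0186
gripper_force: 50.5
```

Emit:
apply_moves --rows '[[[0, 0, 0], [0, 0, 0]], [[0, 0, 0], [0, 0, 0]], [[0, 0, 0], [0, 0, 0]], [[0, 0, 0], [0, 0, 0]], [[0, 0, 0], [0, 0, 0]], [[0, 0, 0], [0, 0, 0]]]' --jaw 0.4

```text
clock: 19.48
tcp_pos: [0.5393, -0.0926, 0.1868]
orientation: [-0.276, 3.129, 0.0]
contact_force: [-0.6, 0.2, 0.5]
grip_width: 0.06
gripper_force: 0.0
```

Emit:
apply_moves --rows '[[[0, 0, -0.02], [0, 0, 0]], [[0, 0, -0.07], [0, 0, 0]], [[0, 0, -0.15], [0, 0, 0]], [[0, 0, -0.28], [0, 0, 0]], [[0, 0, -0.42], [0, 0, 0]], [[0, 0, -0.5], [0, 0, 0]], [[0, 0, -0.5], [0, 0, 0]]]'

```text
clock: 20.35
tcp_pos: [0.5403, -0.0924, 0.3141]
orientation: [-0.275, 3.125, -0.002]
contact_force: [0.6, -1.0, 0.1]
grip_width: 0.06
gripper_force: 0.0
```

```bash
python3 st.py; python3 - <<'E'
from h import *; import pickle
s=grab_frame('scene');t=grab_frame('top'); pickle.dump(s,open('s9.pkl','wb'))
x,y,w,h=150,110,150,175
a=cv2.resize(s['frame'][y:y+h,x:x+w,::-1],None,fx=3.2,fy=3.2,interpolation=cv2.INTER_CUBIC)
b=cv2.resize(s['frame'][140:200,255:300,::-1],None,fx=6.5,fy=6.5,interpolation=cv2.INTER_CUBIC)
b=np.vstack([b,np.zeros((a.shape[0]-b.shape[0],b.shape[1],3),np.uint8)])
cv2.imwrite('pics/fin.png',np.hstack([a,b]))
C=np.array([.5393,-.0922]);d=np.array([np.cos(.176),np.sin(.176)])
for z in(.149,.158): 
  for k in(-.045,.045): print(z,k,proj(s,[*(C+k*d),z+.014]))
E
```

```text
20.65 [ 0.5387 -0.0926  0.3108] F [-0.05 -0.09 -0.22] M [-0.     0.006 -0.022] yaw 3.318 tilt [-0.0018  0.0004] 0.05979918486955455
0.149 -0.045 [[291.30053185 173.30177913]]
0.149 0.045 [[268.33469556 162.18614193]]
0.158 -0.045 [[291.36938175 171.01716178]]
0.158 0.045 [[268.30596758 159.92360322]]
```

View pics/fin.png

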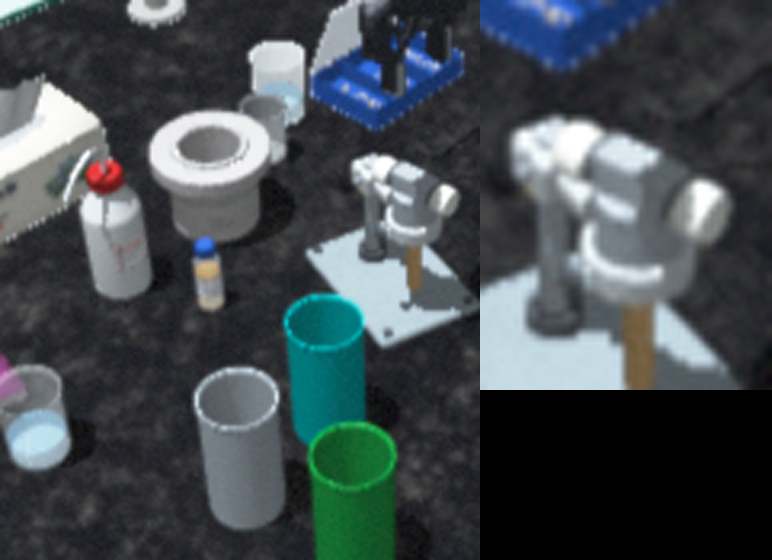

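The hammer hangs in the notch with its head level. The near face is at about scene (290,172), and the jar and bystanders are standing as before. Handing in.

```bash
python3 -c "
from bench import job
print(job.hand_in())"
```

```text
the job is handed in; nothing more can be done
None
```

I hung the hammer in its ring holder and let go: the head found the notch by turning and dropped about 9 mm to rest on its floor. The jar and the other things in the last picture are still standing. I handed the job in at about 21 s; no verdict came back.

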